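Reset the pull-to-unlock pressure regulator to the green dot

TASK

Set the pressure regulator to the green dot: pull its black knob up to unlock it, turn the pointer round to the green dot, then push the knob back down fully home so that it locks there, and let go. The dots mark the locking notches only roughly, so with light downward pressure feel a little to either side of the dot until the knob drops in; never force it, and leave the other things on the bench where they are.

Things in the scene. Friction and masses are not known exactly. Their poses are not given: they have to be found in the camera images.
- regulator: grey bench pressure regulator, fixed to the bench: 100 x 100 mm foot, round grey dial flange (92 mm across, top face 61 mm above the bench) and a black knob on top. Origin: centre of its underside, on the knob's vertical axis; z up; its own -x side carries the gauge and the black line where the pointer starts
- knob_grip (a point): centre of the knob's grip bar, on the knob's axis. The bar is 48 mm long (along the pointer's direction), 16 mm thick and 30 mm tall (15 mm above and below this point), flat sided; below it is a round skirt 62 mm across and 8 mm thick. Pushed in, this point is 85 mm above the bench. Its own -x axis points along the pointer. Grip the bar across its thickness
- pointer (a point): outer tip of the white pointer on the knob's skirt, 34 mm from the knob's axis, 19 mm below knob_grip; it turns with the knob
- dot_green: green dot, 10 mm across, on the flange, 39.5 mm from the knob's axis; three white dots like it mark other settings. The four lie 0.61 and 1.22 rad to either side of the pointer's starting line; which one is green varies. Each dot has one notch, whose middle can lie up to 0.22 rad to either side of the dot (unknown, the same for all four)
- knob_lift (a joint): how far the knob is pulled up, in m: 0 fully in (locked), 0.010 upper stop. Moves against 5 N friction (plus 1 N weight), stays where left. Below 0.006 in a notch its key blocks turning; above 0.007 it is free. Off a notch, pushed down, its key meets the ring at 0.006 and yields there like a spring (6 N per mm). The key may carry at most 20 N, down or sideways
- knob_turn (a joint): angle of the knob, in rad: 0 at the start, positive counterclockwise seen from above; stops at -1.75 and 1.75. Turns against 0.04 N m of friction. The key can drop into a notch when within about 0.035 rad of the notch's middle; then the knob goes down against the 5 N friction alone
- tube_rack: blue test tube rack, 128 x 300 x 114 mm (x, y, z), behind the regulator; origin at the centre of its underside; leave it alone
- wash_bottle: white wash bottle with blue cap, 197 mm tall, back left; origin at the centre of its underside; leave it alone
- tip_box: clear pipette tip box, 95 x 124 x 88 mm, front right; origin at the centre of its underside; leave it alone
- timer: white bench timer, 33 x 66 x 58 mm, front left; origin at the centre of its underside; leave it alone
- flask: conical flask, 64 mm wide, 104 mm tall, standing on the hotplate; origin at the centre of its underside; leave it alone
- notebook: dark blue notebook lying flat, 208 x 150 x 16 mm, far left; origin at the centre of its underside; leave it alone
- reagent_a: small brown bottle with black cap, 36 mm wide, 66 mm tall, back right; origin at the centre of its underside; leave it alone
Mind the look-alikes: they are no part of the job. Leave any blue look-alike of the regulator alone.

How it is judged:
By the outcome, as a careful person would: the job done as asked, in the order asked, and still so for the second after the job is handed in, with the robot touching nothing.
It also fails if it takes over 64 s, if anything falls off the work surface, if the arm or the gripper's body presses on something with over 40 N, if the wrist force passes 120 N, or if a joint passes its speed limit or range.

ROBOT

A 7-joint arm with a two-finger parallel gripper is mounted at the origin on a cart in front of the work surface, level with it; the furniture and walls round the work are solid. World frame = base frame: x ahead of the robot, y to its left, z up, the work surface at z = 0. Lengths are in m, angles in rad, forces in N, time in s.
With the tool pointing down it reaches from about 0.425 to 0.95 m from the base axis. Payload 4.7 kg.
Tool frame: the origin (TCP) lies midway between the tips of the shut fingers; the grasp point (between the pads) lies 19 mm behind it; z points along the fingers, y is the line along which they close (so a half turn about z gives the same grasp; the last joint's range is limited). The gripper opens to 85 mm and grips with 20 to 120 N. Pads are 22 mm wide; open, the fingers measure 114 mm over their backs; the gripper's body (76 mm by 85 mm) begins 54 mm behind the grasp point. The pads swing forward as they close: fully open they stand 13 mm farther back than shut.
Start: joints at [-1.16, 0.469, -0.049, 1.532, 0.024, 1.141, -0.082], TCP at [0.287, 0.611, 0.231] pointing down, gripper open.
Joint ranges: [-2.59, 2.59], [-0.33, 1.99], [-1.39, 1.29], [0.1, 2.45], [-1.04, 4.18], [0.21, 1.99], [-2.66, 2.66]. Speed limits (rad/s): [2.57, 2.57, 3.14, 3.14, 3.14, 3.14, 3.14].

INTERFACE

Orientations are given as [roll, pitch, yaw] about the fixed x, y, z axes, in that order (R = Rz(yaw) Ry(pitch) Rx(roll)).
In Python, from bench import bot gives the robot as it stands. The module is installed in compiled form; this text tells all that it offers.
- The arm moves only by the tool jog_arm, never from a script. Its arguments are lists of equal length, an entry for each row: "translation": the shift along the tool's x, y, z in m, a list of three; "yaw": the turn about the tool's z in degrees; "jaw": the opening in per cent of the stroke, from 0 (shut) to 100 (fully open). A call has 1 to 8 rows; each row shifts and turns the commanded pose from where the row before left it, along the tool's axes as they then stand; what a row does not reach is not made up. A row lasts 1/12 s, in which the tool goes at most 41.7 mm and 7.16 degrees, less where a joint would pass 70% of its speed; a pose out of reach is approached as far as the arm can. A call is refused whole if a number of a shift passes 0.0417 or a number of a turn 7.16, either way. A call with a gripper value outside its range is refused whole. The fingers move at their own pace and stop on an object; "squeeze" is the grip in N (left out, the last holds). Time passes only in rows, so rows that do not move let the fingers close. It gives the time, the measured TCP pose, the force, the opening and the grip force at its end, in the units of the state.
- bot.sense(): the state, without advancing time (a new reading comes with each control period).
- bot.grab_frame(name): name is "side" or "top" or "wrist"; returns the picture (480x640x3 uint8, red, green, blue); there is no depth.
- bot.get_calibration(name): a dict with "camera_matrix" (3x3 intrinsics, pixels), "position" and "attitude" of the camera in the world. Camera axes: x right, y down, z forward; pixel columns grow to the right and rows downward; lengths in m; the calibration is good to about 2 mm. A picture is of the moment at which its call begins: read the wrist's pose just before it. get_calibration takes no time and is no camera call; for the wrist camera it gives the pose at the moment of the call.
- bot.close_job(): hands the job in; it is judged then, once.
The state is a dict: "t": time; "joint_positions": joint angles; "dq": joint speeds; "effort": joint torques, N m; "ee_pos": TCP position; "tcp_rot": TCP orientation; "contact_force": force on the tool from outside, world axes, zero at the start; "ft_torque": the same for the moment, N m; "opening": opening from 0.0 (shut) to 1.0 (fully open); "grasp_force": force on a finger pad.
Only numpy, scipy, OpenCV 4.12 (cv2) and the standard library are available. Lean on these libraries where they do the work, as an engineer would, in place of code of your own. Each camera call takes 0.05 s, during which the arm holds its last target. There are 200 camera calls.

## Working session

There is one attempt and no reset: what is moved stays moved. The work goes in short steps, Python scripts to look and compute and a tool call to move; the robot and the scene stay as the last step left them, time stands still between calls to the robot, and variables do not carry over. Pictures are saved under pics/ and viewed, at most 10 in all, crops included, and the job is handed in when it is done.

Besides the shell and the picture viewer there is one more tool, called after "Call:" in YAML: its name, and indented under it one key for each argument. jog_arm: Moves the arm, as the interface text tells. Its arguments: {"type":"object","properties":{"translation":{"type":"array","items":{"type":"array","items":{"type":"number"}}},"yaw":{"type":"array","items":{"type":"number"}},"jaw":{"type":"array","items":{"type":"number"}},"squeeze":{"type":"number"}},"required":["translation","yaw","jaw"]}

```bash
mkdir -p pics; python3 - <<'E'
from bench import bot
import cv2
s=bot.sense();print(s)
for n in("top","side"):
    c=bot.get_calibration(n);print(n,c)
    cv2.imwrite(f"pics/{n}0.png",bot.grab_frame(n)[:,:,::-1])
E
```

```text
{'t': 0.0, 'joint_positions': array([-1.15990037,  0.46945166, -0.04857093,  1.53368455,  0.02411916,
        1.14098936, -0.08228359]), 'dq': array([-0.00019061, -0.00041317,  0.00089336, -0.00086855, -0.00017647,
        0.00052214, -0.00065054]), 'effort': array([ 3.91477442e-04, -5.10329354e+01, -4.67049843e-02, -2.37704748e+01,
        1.06543882e-02,  7.69122038e-03,  6.11369771e-06]), 'ee_pos': array([0.28714689, 0.61024047, 0.23025843]), 'tcp_rot': array([-3.13964842e+00,  9.90995125e-05,  2.70183121e+00]), 'contact_force': array([ 0.56750915,  0.33466965, -0.6473304 ]), 'ft_torque': array([ 0.00839347, -0.03350542,  0.01910293]), 'grasp_force': 0.0, 'opening': 1.0002383781640904}
top {'camera_matrix': array([[514.9230066 ,   0.        , 318.6510089 ],
       [  0.        , 514.9230066 , 240.84671786],
       [  0.        ,   0.        ,   1.        ]]), 'position': array([0.26451807, 0.13223684, 1.33650697]), 'attitude': array([-2.92943303e+00, -2.89749431e-03, -1.60134269e+00])}
side {'camera_matrix': array([[562.94664882,   0.        , 323.87129752],
       [  0.        , 562.94664882, 234.48006784],
       [  0.        ,   0.        ,   1.        ]]), 'position': array([ 0.01687826, -1.39280203,  0.74015126]), 'attitude': array([-1.95392169e+00,  7.30410923e-04, -3.18510707e-01])}
```

View pics/top0.png

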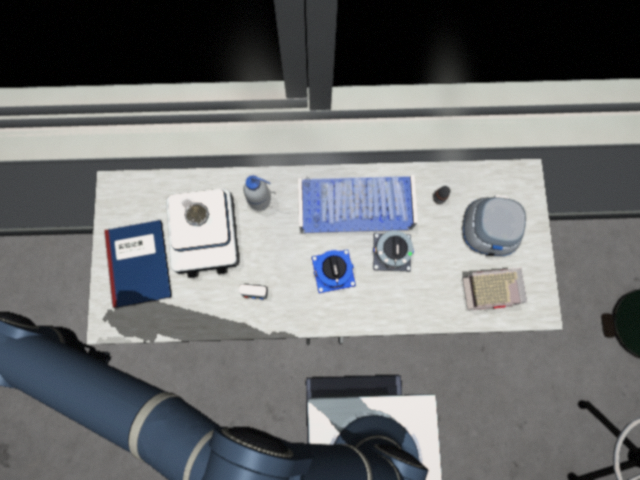

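View pics/side0.png

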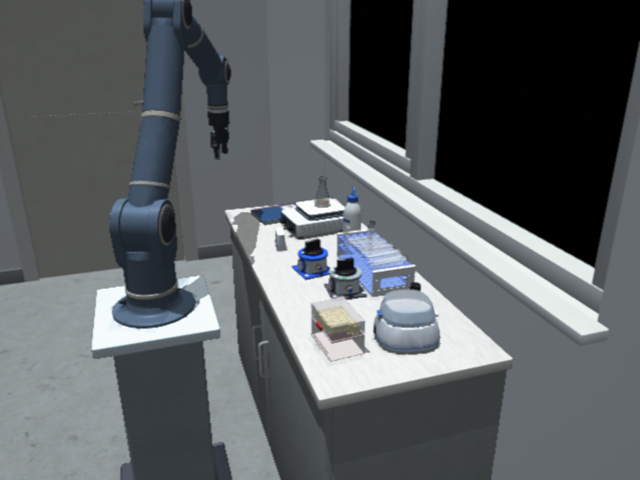

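The top view shows two candidates: a blue-flanged regulator at (333,270), which is the look-alike, and the grey regulator at (394,250). I choose the grey one and will check it in a close crop.

```bash
cat > h.py <<'E'
import numpy as np, cv2
from scipy.spatial.transform import Rotation as R
from bench import bot
def ray(c,px,z):
    d=R.from_euler('xyz',c["attitude"]).as_matrix()@np.linalg.inv(c["camera_matrix"])@[px[0],px[1],1]
    p=np.array(c["position"]);return p+d*(z-p[2])/d[2]
def proj(c,P):
    q=R.from_euler('xyz',c["attitude"]).as_matrix().T@(np.array(P)-c["position"])
    q=c["camera_matrix"]@q;return q[:2]/q[2]
E
python3 - <<'E'
from h import *
c=bot.get_calibration("top");im=cv2.imread("pics/top0.png")
x0,y0=360,215
cr=im[y0:y0+70,x0:x0+80]
cv2.imwrite("pics/crop0.png",cv2.resize(cr,None,fx=8,fy=8,interpolation=cv2.INTER_CUBIC))
h=cv2.cvtColor(cr,cv2.COLOR_BGR2HSV)
m=cv2.inRange(h,(45,90,60),(85,255,255));
n,_,st,ce=cv2.connectedComponentsWithStats(m)
for i in range(1,n): print("green",st[i],ce[i]+[x0,y0],ray(c,ce[i]+[x0,y0],.061))
for p in((394,250),(397,246)): print(p,ray(c,p,.061),ray(c,p,.1))
E
```

```text
green [48 37  4  4 13] [409.61538462 253.38461538] [ 0.49982967 -0.10817106  0.061     ]
(394, 250) [ 0.5096969  -0.06932324  0.061     ] [ 0.50220029 -0.06316032  0.1       ]
(397, 246) [ 0.51976599 -0.07754455  0.061     ] [ 0.51196151 -0.07113026  0.1       ]
```

View pics/crop0.png

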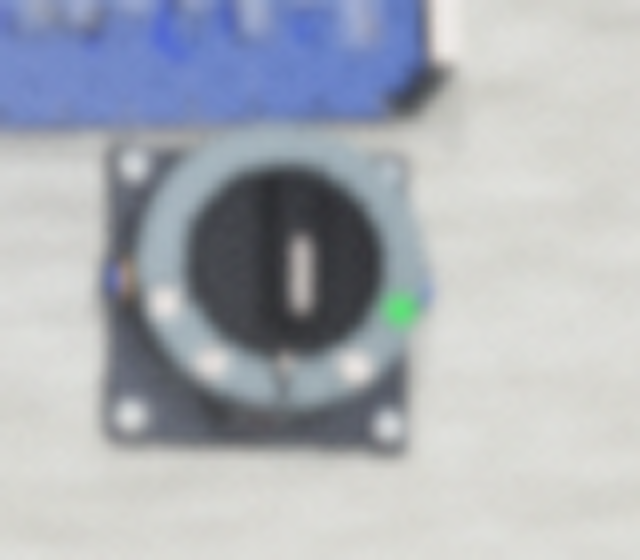

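The crop confirms it: grey flange, black knob, pointer line at the bottom (285,375), white dots at (165,302), (210,363) and (355,367), and the green dot at (401,310). The green dot sits about +1.22 rad (CCW) from the start.

```bash
python3 - <<'E'
from h import *
c=bot.get_calibration("top")
u=np.array([(165,302),(210,363),(355,367),(401,310)])
p=np.array([ray(c,(a+.5)/8-.5+[360,215],.061)[:2] for a in u])
an=np.array([-1.22,-.61,.61,1.22])+np.pi
q=.0395*np.c_[np.cos(an),np.sin(an)]
pm,qm=p.mean(0),q.mean(0);H=(q-qm).T@(p-pm)
th=np.arctan2(H[0,1]-H[1,0],H[0,0]+H[1,1]);M=np.array([[np.cos(th),-np.sin(th)],[np.sin(th),np.cos(th)]])
ctr=pm-M@qm;print("centre",ctr,"yaw",th,"res mm",1e3*np.linalg.norm(q@M.T+ctr-p,axis=1))
s=bot.sense();d=np.r_[ctr-s["ee_pos"][:2],0]
print("tool delta",R.from_euler('xyz',s["tcp_rot"]).as_matrix().T@d)
E
```

```text
centre [ 0.51591326 -0.07203486] yaw -0.06335561877697866 res mm [0.09914235 0.27630884 0.12415943 0.17027171]
tool delta [-0.49749647 -0.52002944  0.00094163]
```

Call:
jog_arm:
  translation:
    - [-0.025,-0.026,0]
    - [-0.025,-0.026,0]
    - [-0.025,-0.026,0]
    - [-0.025,-0.026,0]
    - [-0.025,-0.026,0]
    - [-0.025,-0.026,0]
    - [-0.025,-0.026,0]
    - [-0.025,-0.026,0]
  yaw: [0,0,0,0,0,0,0,0]
  jaw: [100,100,100,100,100,100,100,100]
  squeeze: 60

```text
t: 0.77
ee_pos: [0.3798, 0.3355, 0.231]
tcp_rot: [-3.141, -0.0, 2.702]
contact_force: [0.5, 1.0, 0.6]
opening: 1.003
grasp_force: 0.0
```

Call:
jog_arm:
  translation:
    - [-0.025,-0.026,0]
    - [-0.025,-0.026,0]
    - [-0.025,-0.026,0]
    - [-0.025,-0.026,0]
    - [-0.025,-0.026,0]
    - [-0.025,-0.026,0]
    - [-0.025,-0.026,0]
    - [-0.025,-0.026,0]
  yaw: [0,0,0,0,0,0,0,0]
  jaw: [60,60,60,60,60,60,60,60]

```text
t: 1.43
ee_pos: [0.4721, 0.0623, 0.2312]
tcp_rot: [3.142, -0.0, 2.702]
contact_force: [0.1, -0.0, 0.5]
opening: 0.6
grasp_force: 0.0
```

Call:
jog_arm:
  translation:
    - [-0.0245,-0.026,0]
    - [-0.0245,-0.026,0]
    - [-0.0245,-0.026,0]
    - [-0.0245,-0.026,0]
    - [0,0,0]
    - [0,0,0]
    - [0,0,0]
    - [0,0,0]
  yaw: [0,0,0,0,7,7,7,7]
  jaw: [60,60,60,60,60,60,60,60]

```text
t: 2.1
ee_pos: [0.5162, -0.0721, 0.2308]
tcp_rot: [-3.141, -0.001, 2.206]
contact_force: [-0.3, -0.9, 0.3]
opening: 0.593
grasp_force: 0.0
```

Call:
jog_arm:
  translation:
    - [0,0,0]
    - [0,0,0]
    - [0,0,0]
    - [0,0,0]
    - [0,0,0]
    - [0,0,0]
    - [0,0,0]
    - [0,0,0]
  yaw: [7,7,7,7,7,7,7,7]
  jaw: [60,60,60,60,60,60,60,60]

```text
t: 2.77
ee_pos: [0.5162, -0.0716, 0.231]
tcp_rot: [-3.141, 0.0, 1.23]
contact_force: [-0.3, -0.5, 0.5]
opening: 0.597
grasp_force: 0.0
```

Call:
jog_arm:
  translation:
    - [0,0,0]
    - [0,0,0]
    - [0,0,0]
    - [0,0,0]
    - [0,0,0]
    - [0,0,0]
    - [0,0,0]
    - [0,0,0]
  yaw: [7,7,7,7,7,7,7,7]
  jaw: [60,60,60,60,60,60,60,60]

```text
t: 3.43
ee_pos: [0.5162, -0.0716, 0.231]
tcp_rot: [-3.141, 0.001, 0.252]
contact_force: [0.1, 0.5, 0.9]
opening: 0.601
grasp_force: 0.0
```

Call:
jog_arm:
  translation:
    - [0,0,0.02]
    - [0,0,0.02]
    - [0,0,0.02]
    - [0,0,0]
  yaw: [7,7,4.4,0]
  jaw: [60,60,60,60]

```text
t: 3.77
ee_pos: [0.5137, -0.0709, 0.1678]
tcp_rot: [3.141, 0.008, -0.064]
contact_force: [-0.4, 1.1, -0.0]
opening: 0.599
grasp_force: 0.0
```

```bash
python3 - <<'E'
from h import *
s=bot.sense();c=bot.get_calibration("wrist");im=bot.grab_frame("wrist")[:,:,::-1]
print(s["ee_pos"],s["tcp_rot"],s["joint_positions"],s["contact_force"],s["ft_torque"])
print("pred centre z.061/.1",proj(c,(.516,-.072,.061)),proj(c,(.516,-.072,.1)))
cv2.imwrite("pics/w1.png",im)
np.save("w1.npy",np.r_[c["position"],c["attitude"],c["camera_matrix"].ravel()])
E
```

```text
[ 0.51372192 -0.07090421  0.16780824] [ 3.14057483  0.00768914 -0.06370221] [-0.57947846  0.36106044  0.80006485  2.00019667 -0.3222869   0.91758716
 -1.24504646] [-0.38787897  1.11843688 -0.01169157] [ 0.0101066  -0.01629336 -0.00266455]
pred centre z.061/.1 [318.14511198 236.10290447] [318.58588906 255.83940744]
```

View pics/w1.png

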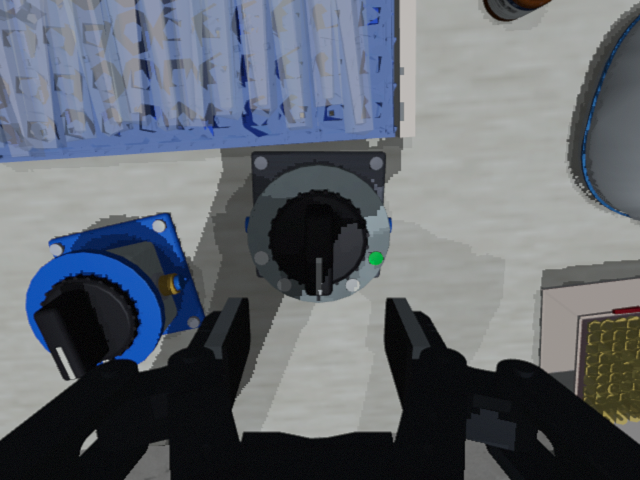

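The wrist view shows the knob bar pointing straight down in the image, with its tip near (319,290). The dots are at (262,258), (285,284) and (352,284), with green at (376,258). I'll refine the pose from these.

```bash
python3 - <<'E'
from h import *
a=np.load("w1.npy");c=dict(position=a[:3],attitude=a[3:6],camera_matrix=a[6:].reshape(3,3))
u=np.array([(262,258),(285,284),(352,284),(376,258)],float)
p=np.array([ray(c,a,.061)[:2] for a in u])
an=np.array([-1.22,-.61,.61,1.22])+np.pi
q=.0395*np.c_[np.cos(an),np.sin(an)]
pm,qm=p.mean(0),q.mean(0);H=(q-qm).T@(p-pm)
th=np.arctan2(H[0,1]-H[1,0],H[0,0]+H[1,1]);M=np.array([[np.cos(th),-np.sin(th)],[np.sin(th),np.cos(th)]])
ctr=pm-M@qm;print("centre",ctr,"yaw",th,"res mm",1e3*np.linalg.norm(q@M.T+ctr-p,axis=1))
s=bot.sense();print(s["ee_pos"],s["tcp_rot"],s["joint_positions"])
print(R.from_euler('xyz',s["tcp_rot"]).as_matrix().T@(np.r_[ctr,.075]-s["ee_pos"]))
E
```

```text
centre [ 0.51497459 -0.07242291] yaw -0.0652498137341431 res mm [0.33957266 0.34240659 0.59096256 0.26075055]
[ 0.51499272 -0.07135778  0.16964503] [ 3.14069012  0.00473479 -0.06114152] [-0.57936204  0.35893515  0.80053041  1.99746774 -0.32084883  0.91874535
 -1.24350043]
[0.00049511 0.00097883 0.09464467]
```

Call:
jog_arm:
  translation:
    - [0,0.001,0.025]
    - [0,0,0.025]
    - [0,0,0.02]
    - [0,0,0.015]
    - [0,0,0.006]
    - [0,0,0]
    - [0,0,0]
  yaw: [0,0,0,0,0,0,0]
  jaw: [60,60,60,60,60,60,60]

```text
t: 4.4
ee_pos: [0.5174, -0.073, 0.0813]
tcp_rot: [-3.141, -0.002, -0.062]
contact_force: [0.6, -0.1, 0.3]
opening: 0.598
grasp_force: 0.0
```

Call:
jog_arm:
  translation:
    - [0,0,0.005]
    - [0,0,0]
    - [0,0,0]
    - [0,0,0]
  yaw: [0,0,0,0]
  jaw: [60,60,60,60]

```text
t: 4.73
ee_pos: [0.5168, -0.0727, 0.0758]
tcp_rot: [-3.141, -0.001, -0.062]
contact_force: [-0.3, 0.6, 0.3]
opening: 0.598
grasp_force: 0.0
```

Call:
jog_arm:
  translation:
    - [-0.0016,0,0]
    - [0,0,0]
    - [0,0,0]
    - [0,0,0]
    - [0,0,0]
    - [0,0,0]
    - [0,0,0]
  yaw: [0,0,0,0,0,0,0]
  jaw: [40,28,20,0,0,0,0]
  squeeze: 50

```text
t: 5.32
ee_pos: [0.5149, -0.0722, 0.0755]
tcp_rot: [-3.141, 0.0, -0.063]
contact_force: [-1.0, 1.9, 4.9]
opening: 0.176
grasp_force: 49.3
```

Call:
jog_arm:
  translation:
    - [0,0,-0.002]
    - [0,0,-0.002]
    - [0,0,-0.002]
    - [0,0,-0.002]
    - [0,0,-0.001]
    - [0,0,0]
    - [0,0,0]
  yaw: [0,0,0,0,0,0,0]
  jaw: [0,0,0,0,0,0,0]

```text
t: 5.9
ee_pos: [0.5148, -0.0722, 0.0843]
tcp_rot: [-3.141, 0.0, -0.063]
contact_force: [0.2, 3.1, -3.5]
opening: 0.174
grasp_force: 49.1
```

Call:
jog_arm:
  translation:
    - [0,0,0]
    - [0,0,0]
    - [0,0,0]
  yaw: [-2,-4,0]
  jaw: [0,0,0]

```text
t: 6.15
ee_pos: [0.5148, -0.0722, 0.0844]
tcp_rot: [-3.141, 0.0, 0.044]
contact_force: [1.0, 3.7, -4.6]
opening: 0.175
grasp_force: 49.2
```

```bash
python3 -c "
from h import *
s=bot.sense();print(s['ee_pos'],s['tcp_rot'],s['contact_force'],s['ft_torque'])"
```

```text
[ 0.51483974 -0.07216687  0.08435627] [-3.14056667e+00  1.36946911e-04  4.35961607e-02] [ 0.99828512  3.67842897 -4.64717484] [ 0.75131962 -0.19800743  0.11048628]
```

Call:
jog_arm:
  translation:
    - [0,0,0]
    - [0,0,0]
    - [0,0,0]
    - [0,0,0]
    - [0,0,0]
  yaw: [-6,-6,-6,0,0]
  jaw: [0,0,0,0,0]

```text
t: 6.57
ee_pos: [0.5149, -0.072, 0.0844]
tcp_rot: [-3.14, -0.0, 0.353]
contact_force: [0.5, 4.7, -1.4]
opening: 0.176
grasp_force: 49.4
```

```bash
python3 -c "
from h import *
s=bot.sense();print(s['ee_pos'],s['tcp_rot'],s['contact_force'],s['ft_torque'])
cv2.imwrite('pics/w2.png',bot.grab_frame('wrist')[:,:,::-1])"
```

```text
[ 0.51485223 -0.07196001  0.08437223] [-3.14009478e+00 -2.43475943e-04  3.52845970e-01] [ 0.46671692  4.72060722 -1.35991856] [ 1.12104284 -0.11932122  0.02448952]
```

View pics/w2.png

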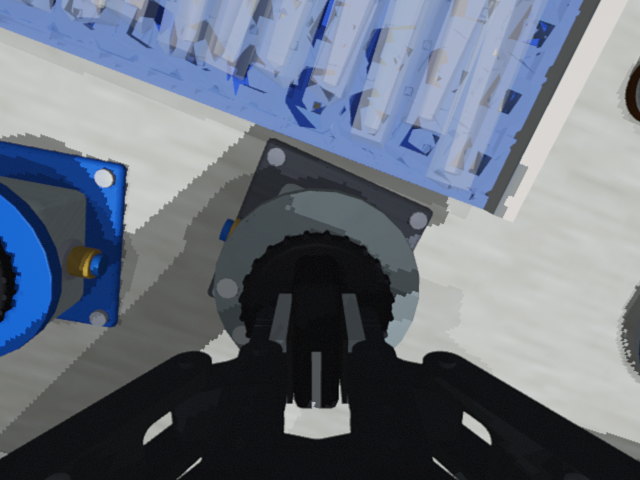

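The knob turns with the gripper: its bar lines up with the tool at (317,340) while the flange and foot appear rotated. The torque is small.

Call:
jog_arm:
  translation:
    - [0,0,0]
    - [0,0,0]
    - [0,0,0]
    - [0,0,0]
    - [0,0,0]
    - [0,0,0]
    - [0,0,0]
  yaw: [-6,-6,-6,-6,-6,-1.5,0]
  jaw: [0,0,0,0,0,0,0]

```text
t: 7.2
ee_pos: [0.5147, -0.0716, 0.0843]
tcp_rot: [-3.14, -0.001, 0.904]
contact_force: [-0.6, 6.9, -1.2]
opening: 0.172
grasp_force: 49.7
```

Call:
jog_arm:
  translation:
    - [0,0,0.001]
    - [0,0,0.001]
    - [0,0,0.0006]
    - [0,0,0]
    - [0,0,0]
  yaw: [0,0,0,0,0]
  jaw: [0,0,0,0,0]

```text
t: 7.62
ee_pos: [0.5147, -0.0717, 0.0821]
tcp_rot: [-3.14, -0.001, 0.903]
contact_force: [-0.6, 6.8, 1.5]
opening: 0.176
grasp_force: 50.2
```

Call:
jog_arm:
  translation:
    - [0.0004,-0.0003,0.0005]
    - [0,0,0.0005]
    - [0,0,0]
    - [0,0,0]
  yaw: [0,0,0,0]
  jaw: [0,0,0,0]

```text
t: 7.95
ee_pos: [0.5147, -0.0716, 0.0812]
tcp_rot: [-3.14, -0.0, 0.903]
contact_force: [-2.4, 5.2, 3.9]
opening: 0.177
grasp_force: 50.3
```

Call:
jog_arm:
  translation:
    - [0,0,0.0005]
    - [0,0,0]
    - [0,0,0]
  yaw: [0,0,0]
  jaw: [0,0,0]

```text
t: 8.2
ee_pos: [0.5147, -0.0716, 0.0809]
tcp_rot: [-3.14, -0.001, 0.902]
contact_force: [-3.0, 6.2, 5.5]
opening: 0.177
grasp_force: 50.5
```

Call:
jog_arm:
  translation:
    - [0,0,0.0006]
    - [0,0,0]
    - [0,0,0]
  yaw: [0,0,0]
  jaw: [0,0,0]

```text
t: 8.45
ee_pos: [0.5147, -0.0716, 0.0804]
tcp_rot: [-3.14, -0.001, 0.903]
contact_force: [-1.7, 4.9, 6.5]
opening: 0.178
grasp_force: 50.7
```

Call:
jog_arm:
  translation:
    - [0,0,0.0006]
    - [0,0,0]
    - [0,0,0]
  yaw: [0,0,0]
  jaw: [0,0,0]

```text
t: 8.7
ee_pos: [0.5147, -0.0716, 0.08]
tcp_rot: [-3.14, -0.001, 0.903]
contact_force: [-2.0, 4.9, 7.4]
opening: 0.181
grasp_force: 51.0
```

Call:
jog_arm:
  translation:
    - [0,0,0]
    - [0,0,0]
    - [0,0,0]
    - [0,0,0]
  yaw: [-1,-1,-1,0]
  jaw: [0,0,0,0]

```text
t: 9.03
ee_pos: [0.5147, -0.0716, 0.0798]
tcp_rot: [-3.14, -0.001, 0.955]
contact_force: [-2.3, 6.1, 4.2]
opening: 0.179
grasp_force: 50.5
```

Call:
jog_arm:
  translation:
    - [0,0,0]
    - [0,0,0]
    - [0,0,0]
  yaw: [-1,-1,0]
  jaw: [0,0,0]

```text
t: 9.28
ee_pos: [0.5146, -0.0715, 0.0796]
tcp_rot: [-3.14, -0.001, 0.99]
contact_force: [-2.2, 5.5, 4.2]
opening: 0.176
grasp_force: 50.4
```

Call:
jog_arm:
  translation:
    - [0,0,0.0005]
    - [0,0,0.0005]
    - [0,0,0]
    - [0,0,0]
  yaw: [0,0,0,0]
  jaw: [0,0,0,0]

```text
t: 9.62
ee_pos: [0.5146, -0.0716, 0.0786]
tcp_rot: [-3.14, -0.001, 0.989]
contact_force: [-2.1, 5.4, 4.0]
opening: 0.177
grasp_force: 50.4
```

```bash
python3 -c "
from h import *
s=bot.sense();print(s['ee_pos'],s['tcp_rot'],s['contact_force'],s['ft_torque'])"
```

```text
[ 0.51464047 -0.07157094  0.07860997] [-3.14004667e+00 -6.35594842e-04  9.89401989e-01] [-2.0783519   5.4237279   4.02654883] [1.21543745 0.43215035 0.02068225]
```

Call:
jog_arm:
  translation:
    - [0,0,0.0006]
    - [0,0,0.0006]
    - [0,0,0.0006]
    - [0,0,0.0005]
    - [0,0,0]
    - [0,0,0]
  yaw: [0,0,0,0,0,0]
  jaw: [0,0,0,0,0,0]

```text
t: 10.12
ee_pos: [0.5146, -0.0716, 0.0764]
tcp_rot: [-3.14, -0.001, 0.989]
contact_force: [-1.8, 5.7, 4.6]
opening: 0.179
grasp_force: 50.5
```

Call:
jog_arm:
  translation:
    - [0,0,0.0005]
    - [0,0,0.0005]
    - [0,0,0]
    - [0,0,0]
  yaw: [0,0,0,0]
  jaw: [0,0,0,0]

```text
t: 10.45
ee_pos: [0.5146, -0.0715, 0.0755]
tcp_rot: [-3.14, -0.001, 0.989]
contact_force: [-2.3, 5.7, 7.4]
opening: 0.176
grasp_force: 50.9
```

Force is rising near home height, so I'll press a little more to seat it.

Call:
jog_arm:
  translation:
    - [0,0,0.0005]
    - [0,0,0]
    - [0,0,0]
  yaw: [0,0,0]
  jaw: [0,0,0]

```text
t: 10.7
ee_pos: [0.5147, -0.0715, 0.0755]
tcp_rot: [-3.14, -0.001, 0.989]
contact_force: [-4.6, 5.8, 11.0]
opening: 0.177
grasp_force: 51.4
```

Call:
jog_arm:
  translation:
    - [0,0,0.0005]
    - [0,0,0]
    - [0,0,0]
  yaw: [0,0,0]
  jaw: [0,0,0]

```text
t: 10.95
ee_pos: [0.5147, -0.0716, 0.0754]
tcp_rot: [-3.14, -0.001, 0.989]
contact_force: [-5.5, 4.8, 14.0]
opening: 0.178
grasp_force: 52.0
```

Call:
jog_arm:
  translation:
    - [0,0,0]
    - [0,0,0]
    - [0,0,0]
    - [0,0,0]
  yaw: [0,0,0,0]
  jaw: [25,38,38,38]

```text
t: 11.28
ee_pos: [0.515, -0.0731, 0.0737]
tcp_rot: [3.141, 0.001, 0.991]
contact_force: [-1.4, -0.4, -0.3]
opening: 0.381
grasp_force: 0.0
```

Call:
jog_arm:
  translation:
    - [0,0,-0.01]
    - [0,0,-0.02]
    - [0,0,-0.02]
    - [0,0,-0.03]
    - [0,0,-0.03]
    - [0,0,0]
    - [0,0,0]
    - [0,0,0]
  yaw: [0,0,0,0,0,0,0,0]
  jaw: [38,38,38,38,38,38,38,38]

```text
t: 11.95
ee_pos: [0.5145, -0.0722, 0.1837]
tcp_rot: [-3.141, -0.0, 0.993]
contact_force: [-0.7, 0.0, 0.2]
opening: 0.381
grasp_force: 0.0
```

```bash
python3 -c "
from h import *
s=bot.sense();c=bot.get_calibration('wrist');print(s['ee_pos'],s['tcp_rot'],s['contact_force'],s['ft_torque'])
cv2.imwrite('pics/w3.png',bot.grab_frame('wrist')[:,:,::-1])
print('axis z.066 / tip at turn 1.053, lift 0 / lift 6mm')
a=np.pi-.064+1.053
for z in(.066,.072): print(proj(c,(.515,-.0722,z)),proj(c,(.515+.034*np.cos(a),-.0722+.034*np.sin(a),z)))
"
```

```text
[ 0.51452151 -0.07217641  0.18366459] [-3.14127511e+00 -1.58854499e-05  9.92768945e-01] [-0.71255205  0.0406355   0.16961374] [-0.02025229  0.01453581 -0.00248017]
axis z.066 / tip at turn 1.053, lift 0 / lift 6mm
[315.90763553 235.11233096] [315.71289445 282.43920546]
[315.89453692 237.58318889] [315.69617517 285.81511642]
```

View pics/w3.png

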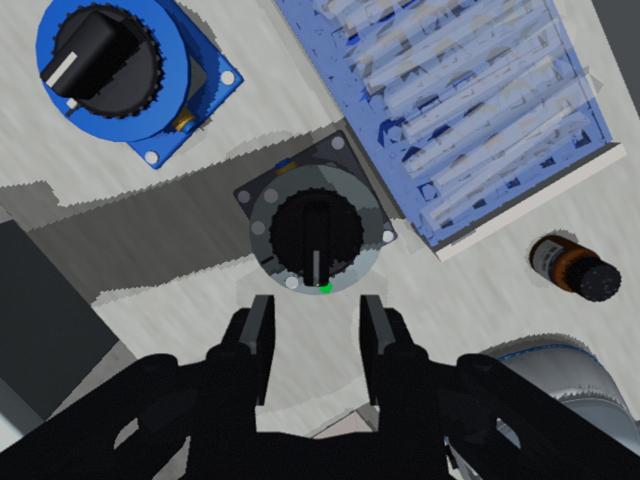

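The pointer sits at (316,285), right beside the green dot at (326,288) and about 0.17 rad short of it, within the notch tolerance. The knob hit a hard stop at its original height, and the gripper is clear.

```bash
python3 -c "
from bench import bot
print(bot.close_job())"
```

```text
the job is handed in; nothing more can be done
None
```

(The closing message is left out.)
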